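Half-turn the filter lid of a bench dust extractor and hold it short of the lock

ROBOT

A 6-joint arm with a two-finger parallel gripper is mounted at the origin on the work surface. World frame = base frame: x ahead of the robot, y to its left, z up, the work surface at z = 0. Lengths are in m, angles in rad, forces in N, time in s.
With the tool pointing down it reaches from about 0.25 to 0.775 m from the base axis. Payload 4 kg.
Tool frame: the origin (TCP) lies on the front face of the gripper's body, between the roots of the fingers; the fingertips stand 97 mm ahead of it and the grasp point (between the pads) lies 78 mm ahead of it; z points along the fingers, x is the direction in which the jaws open and shut, and the axes are right-handed (so a half turn about z gives the same grasp; the last joint's range is limited). The gripper opens to 94 mm and grips with 3 to 60 N. Pads are 16 mm wide; open, the fingers measure 119 mm over their backs; the gripper's body (75 mm by 177 mm) begins 78 mm behind the grasp point.
Start: joints at [1.009, 0.087, 1.371, -0, 1.684, -0.103], TCP at [0.244, 0.493, 0.303] pointing down, gripper open.
Joint ranges: [-3.1, 3.1], [-0.76, 2.03], [0.27, 2.55], [-1.08, 4.22], [0.17, 2.65], [-2.57, 2.57]. Speed limits (rad/s): [2.79, 2.79, 3.14, 3.14, 3.14, 3.14].

INTERFACE

Orientations are given as a unit quaternion [w, x, y, z].
In Python, from station import status, snapshot, order gives the robot as it stands. The module is installed in compiled form; this text tells all that it offers.
- The arm moves only by the tool step_arm, never from a script. Its argument "rows" is a list of rows, each a list of 3 entries, a list of its own where there are three numbers: the opening, from 0 (shut) to 1 (fully open), then the shift along the world's x, y, z in mm, then the turn, a rotation vector about the world's x, y, z in rad. In form: [[gripper, [x, y, z], [wx, wy, wz]], ...]. A call has 1 to 12 rows; each row shifts and turns the commanded pose from where the row before left it; what a row does not reach is not made up. A row lasts 1/10 s, in which the tool goes at most 50 mm and 8.59 degrees, less where a joint would pass 70% of its speed; a pose out of reach is approached as far as the arm can. A call is refused whole if a number of a shift passes 50 or a number of a turn 0.15, either way. A call with a gripper value outside its range is refused whole. The fingers move at their own pace and stop on an object; "squeeze" is the grip in N (left out, the last holds). Time passes only in rows, so rows that do not move let the fingers close. It gives the time, the measured TCP pose, the force and the opening at its end, in the units of the state.
- status.sense(): the state, without advancing time (a new reading comes with each control period).
- snapshot(name): name is "scene" or "side" or "wrist"; returns a dict with "frame" (420x560x3 uint8, blue, green, red), "z_map" (420x560 float32, m along the optical axis (not along the pixel's ray), 0 where there is no reading), "vfov" (degrees; the focal length in pixels is half the picture's height over the tangent of half this angle, whatever the lens; pixels are square), "cx", "cy" (the principal point, pixels), "rvec" (rotation vector, rad) and "tvec" (3), from world to camera coordinates, as OpenCV has them. Camera axes: x right, y down, z forward; pixel columns grow to the right and rows downward; lengths in m; the calibration is good to about 2 mm. The wrist camera is an equidistant fisheye: a pixel r from the principal point sees the ray r / f radians off the axis. A picture is of the moment at which its call begins.
- order.sign_off(): hands the job in, once; it reports no verdict.
The state is a dict: "t": time; "joint_positions": joint angles; "dq": joint speeds; "tau": joint torques, N m; "tcp_pos": TCP position; "eef_rot": TCP orientation; "contact_force": force on the tool from outside, world axes, zero at the start; "moment": the same for the moment, N m; "finger_gap": finger opening in m.
Only numpy, scipy, OpenCV 4.12 (cv2) and the standard library are available. Lean on these libraries where they do the work, as an engineer would, in place of code of your own. Each camera call takes 0.05 s, during which the arm holds its last target. There are 200 camera calls.

TASK

A new filter is in the dust extractor: bring its airflow slider to the green set-mark, then fit the blue filter lid into the collar with its bar handle in line with the two white entry marks and turn it clockwise, seen from above, half way, so that the handle points at the two yellow marks. Stop well short of the red marks, where the catches click and lock it, and finish still gripping the handle there with the lid down on the collar, so that suction can draw the fresh gasket down before it is locked. Leave the rest of the bench as it lies.

Things in the scene. Friction and masses are not known exactly. Their poses are not given: they have to be found in the camera images.
- fader_top (a point): centre of the top of the airflow slider's grip: black upright block with a white line across its top, on the robot side of the extractor's top. It is 26 mm (this point's x) by 16 mm (its y, the sliding direction) and reaches 38 mm down from this point to a flat panel. Slides along its +y and -y, 100 mm in all, with about 1.5 N of friction; stays where it is left.
- set_mark: flat green marker clip beside the slider's track, lying on the panel, 8 mm wide along its y axis, which is the sliding direction (same axes as the slider grip). The slider is set when the grip's white line is level with the clip's middle, at the same y in the clip's frame; the grip's point is then 27 mm along the clip's +x and 38 mm above it.
- collar (a point): centre of the collar's mouth, level with its top rim, on top of the extractor (grey housing 260 x 300 mm, top face 26 mm below this point). Aluminium ring, 120 mm outside, 77 mm opening, 22 mm deep. Two entry slots in its inner ledge at this point's +x and -x, 20 mm wide, 95 mm across, with white marks on the housing beside them. z is up. A stop prevents turning anticlockwise from the slots.
- half_mark (a point): one of the two yellow half-way marks on the housing, 70 mm from the collar's centre, 45 degrees clockwise (seen from above) from the white entry marks; the other is opposite. The red lock marks are 90 degrees clockwise from the white ones. Spring catches resist the lid from about 59 degrees and click behind its lugs at about 93 degrees.
- lid_grip (a point): centre of the bar handle of the blue filter lid. Bar 75 mm long (this point's x), 18 mm wide (its y), 34 mm tall, white line along its top, on a round plate 116 mm across and 8 mm thick whose upper face is 17 mm below this point. Lid about 0.16 kg, the same turned by 180 degrees, standing level on the bench at the start. When it is down on the collar this point is 25 mm above the collar's point.
- filter_lid: the same lid, origin at the centre of its underside (43.5 mm below the handle's centre), same axes. Plug 71 mm across, 18.5 mm deep under the plate; at its foot two orange lugs under the ends of the bar, 87 mm across, 14 mm wide, 8 mm high. Dropped through the slots the plate rests on the rim and the lugs turn freely under the ledge, with 2.5 mm play up and down, 3 mm sideways.
- spent_filter: spent filter cartridge, black end discs, pleated paper side, 80 mm diameter, 70 mm tall, upright; origin at the centre of its underside, loose on the bench; to be left alone
- brush: anti-static cleaning brush with a wooden handle, 200 mm long (its x), lying flat; origin under its middle, loose on the bench; to be left alone
- heatsink: finned aluminium heatsink on a copper base, 90 x 70 x 26 mm; origin at the centre of its underside, loose on the bench; to be left alone
- drive_caddy: hard drive in a black-fronted caddy, 160 x 106 x 28 mm; origin at its underside, loose on the bench; to be left alone
- screw_tray: yellow divided screw tray, 110 x 160 x 30 mm; origin at the centre of its underside, loose on the bench; to be left alone
- memory_box: clear box of green memory modules, 160 x 60 x 22 mm; origin at the centre of its underside, loose on the bench; to be left alone
There are look-alikes about, which are no part of the job. What is meant by the filter_lid is not turquoise, and is the smaller of those in its own colour.

How it is judged:
On the way, in this order (a step that is already met when the one before it is completed fails the run):
1. the airflow slider's white line is at the green set-mark (within 5 mm) (y of fader_top in the frame of set_mark between -0.005 and 0.005 m), for 0.3 s.
2. the lid is down on the collar with its handle in line with the white entry marks (z of lid_grip in the frame of collar below 0.0285 m and horizontal distance between lid_grip and collar below 0.005 m and angle between lid_grip's own z axis and vertical below 0.08 rad and angle between the x axis of lid_grip and the x axis of collar, either way round below 0.25 rad), for 0.1 s.
At the end, for the whole second after the job is handed in: The slider is still within 5 mm of the green mark; the lid lies level on the collar (plate within 2.5 mm of the rim, centred within 5 mm), turned 45 degrees clockwise from the entry marks within 8 degrees, at rest, and the fingers still grip its handle with more than 2 N (all of step 1 and z of lid_grip in the frame of collar between 0.021 and 0.0275 m and horizontal distance between lid_grip and collar below 0.005 m and angle between lid_grip's own z axis and vertical below 0.08 rad and angle between the x axis of lid_grip and the x axis of collar, either way round between 0.645 and 0.925 rad and contact force between the fingers and filter_lid above 2 N and linear speed of filter_lid below 0.02 m/s and angular speed of filter_lid below 0.1 rad/s); the arm keeps its last pose, push and grip.
It fails at once if the lid, in the collar, is turned on into the lock catches (more than 59 degrees from the entry marks) (z of lid_grip in the frame of collar below 0.029 m and horizontal distance between lid_grip and collar below 0.005 m and angle between lid_grip's own z axis and vertical below 0.08 rad and angle between the x axis of lid_grip and the x axis of collar, either way round above 1.03 rad).
It fails at once if something else on the bench is shifted by more than 30 mm (distance of any of spent_filter, brush, heatsink, drive_caddy, screw_tray, memory_box from where it was at the start of the episode above 0.03 m).
It also fails if it takes over 61 s, if anything falls off the work surface, if the arm or the gripper's body presses on something with over 40 N, if the wrist force passes 120 N, or if a joint passes its speed limit or range.

## Working session

There is one attempt and no reset: what is moved stays moved. The work goes in short steps, Python scripts to look and compute and a tool call to move; the robot and the scene stay as the last step left them, time stands still between calls to the robot, and variables do not carry over. Pictures are saved under pics/ and viewed, about 8 in all and at most 12, crops included, and the job is handed in when it is done.

Besides the shell and the picture viewer there is one more tool, called as a command line: name --argument value ..., lists and objects as JSON in quotes. step_arm: Moves the arm, as the interface text tells. Its arguments: {"type":"object","properties":{"rows":{"type":"array","items":{"type":"array"}},"squeeze":{"type":"number"}},"required":["rows"]}

```bash
mkdir -p pics; cat > h.py <<'E'
import numpy as np, cv2
from station import status, snapshot, order
def snap(n):
    s=snapshot(n); h=s["frame"].shape[0]; s["f"]=h/2/np.tan(np.radians(s["vfov"])/2)
    s["R"]=cv2.Rodrigues(np.array(s["rvec"],float))[0]; s["t"]=np.array(s["tvec"],float); s["fish"]=n=="wrist"; return s
def rays(s,uv):
    uv=np.atleast_2d(np.array(uv,float)); d=(uv-[s["cx"],s["cy"]])/s["f"]
    if s["fish"]:
        r=np.linalg.norm(d,axis=1,keepdims=True)+1e-12
        v=np.c_[d/r*np.sin(r),np.cos(r)]
    else: v=np.c_[d,np.ones(len(d))]
    return -s["R"].T@s["t"], v@s["R"]
def onplane(s,uv,z):
    o,v=rays(s,uv); return o+v*((z-o[2])/v[:,2])[:,None]
def pts(s):
    h,w=s["z_map"].shape; u,v=np.meshgrid(np.arange(w),np.arange(h))
    o,r=rays(s,np.c_[u.ravel(),v.ravel()]); rc=r@s["R"].T
    k=s["z_map"].ravel()/rc[:,2]; P=o+r*k[:,None]; P[s["z_map"].ravel()==0]=np.nan
    return P.reshape(h,w,3)
E
python3 - <<'E'
from h import *
a=snap("scene"); b=snap("side"); c=snap("wrist")
for n,s in zip("abc",(a,b,c)):
    cv2.imwrite(f"pics/{n}0.png",s["frame"]); np.save(f"{n}0.npy",pts(s)); print(-s["R"].T@s["t"],s["f"])
cv2.imwrite("pics/ab.png",cv2.resize(np.hstack([a["frame"],b["frame"]]),(800,300)))
print(status.sense())
E
```

```text
[1.37680962 0.30865218 0.72318413] 426.1492618030112
[ 0.23742527 -0.67394055  0.92472204] 415.5747567934205
[0.18419871 0.52246099 0.38311271] 325.19226210127806
{'t': 0.15, 'joint_positions': array([ 1.00890823e+00,  8.77883979e-02,  1.37186454e+00,  3.32765006e-06,
        1.68357456e+00, -1.03090823e-01]), 'dq': array([ 0.00103557, -0.00147898, -0.0050187 , -0.00033496, -0.00084847,
       -0.00098341]), 'tau': array([ 9.76284900e-04, -3.40642297e+01, -3.02794647e+01,  7.17119733e-02,
        3.04480665e-02, -9.39096412e-05]), 'tcp_pos': array([0.24344822, 0.49291756, 0.30179277]), 'eef_rot': array([ 3.56203977e-04,  8.49372941e-01,  5.27792515e-01, -7.35733235e-04]), 'contact_force': array([-0.31636329, -0.25673917,  0.1124773 ]), 'moment': array([ 0.06431467, -0.04492648,  0.0597796 ]), 'finger_gap': 0.09353415061597829}
```

View pics/a0.png

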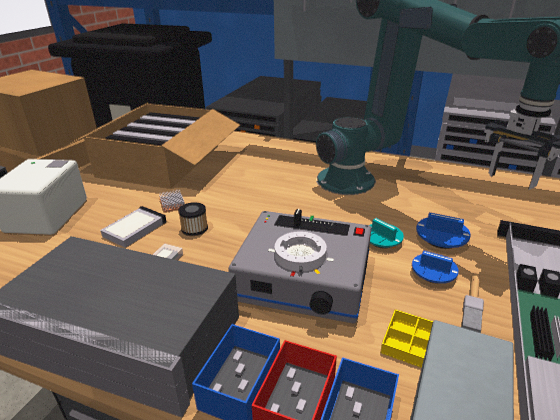

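View pics/b0.png

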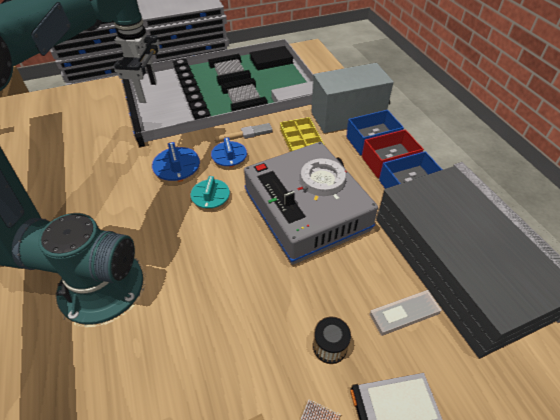

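```bash
python3 - <<'E'
from h import *
a=cv2.imread("pics/a0.png"); b=cv2.imread("pics/b0.png")
A=cv2.resize(a[195:295,225:480],(800,314),interpolation=cv2.INTER_CUBIC); B=cv2.resize(b[135:227,145:385],(800,286),interpolation=cv2.INTER_CUBIC)
cv2.imwrite("pics/crop1.png",np.vstack([A,B])[:600])
for n,im in (("a",a),("b",b)):
    P=np.load(n+"0.npy"); hsv=cv2.cvtColor(im,cv2.COLOR_BGR2HSV)
    for nm,lo,hi in (("blue",(105,120,50),(125,255,255)),("turq",(80,120,50),(97,255,255)),("green",(45,120,60),(78,255,255)),("yel",(22,150,120),(32,255,255))):
        m=cv2.inRange(hsv,lo,hi); k,l,st,c=cv2.connectedComponentsWithStats(m)
        for i in range(1,k):
            if st[i,4]<(6 if nm in("green","yel") else 150): continue
            p=P[l==i]; med=np.nanmedian(p,0)
            if not(0.1<med[0]<0.9 and abs(med[1])<0.75 and med[2]<0.3): continue
            print(n,nm,c[i].round(1),st[i,4],med.round(4),"ext",np.nanpercentile(p,3,axis=0).round(3),np.nanpercentile(p,97,axis=0).round(3))
E
```

```text
a blue [443.  231.3] 1287 [0.2783 0.356  0.036 ] ext [0.24  0.295 0.029] [0.336 0.417 0.078]
a blue [434.6 268. ] 1006 [0.447  0.3487 0.028 ] ext [0.414 0.301 0.024] [0.49  0.398 0.061]
a blue [273.9 301.3] 180 [0.714  0.0167 0.0379] ext [ 0.704 -0.068  0.034] [0.724 0.097 0.042]
a blue [361.4 383. ] 1822 [0.8462 0.2497 0.0514] ext [0.844 0.209 0.006] [0.948 0.311 0.078]
a turq [384.6 234.6] 655 [0.3491 0.2031 0.0283] ext [0.305 0.165 0.024] [0.389 0.247 0.061]
a green [311.  217.9] 15 [0.4714 0.0227 0.1208] ext [0.458 0.018 0.119] [0.48  0.025 0.122]
a yel [316.8 271.2] 12 [0.6688 0.1017 0.1163] ext [0.662 0.097 0.115] [0.672 0.107 0.118]
a yel [406.8 337.7] 1942 [0.6908 0.3154 0.0106] ext [0.634 0.274 0.001] [0.746 0.355 0.03 ]
b blue [228.4 153.2] 653 [0.4308 0.3369 0.0274] ext [0.387 0.294 0.022] [0.485 0.393 0.061]
b blue [175.5 163.2] 1180 [0.2646 0.3401 0.0349] ext [0.204 0.285 0.03 ] [0.329 0.411 0.079]
b blue [325.8 244.6] 176 [ 0.5712 -0.1084  0.0372] ext [ 0.465 -0.122  0.03 ] [ 0.717 -0.088  0.043]
b turq [209.9 193.4] 830 [0.3345 0.1841 0.0274] ext [0.286 0.142 0.023] [0.384 0.238 0.061]
b green [272.4 199.7] 23 [0.4737 0.02   0.1196] ext [0.462 0.015 0.116] [0.482 0.027 0.123]
b yel [299.2 133.4] 698 [0.6936 0.3715 0.0136] ext [0.636 0.305 0.001] [0.75  0.433 0.031]
b yel [315.9 197.4] 9 [ 0.5839 -0.0099  0.1155] ext [ 0.58  -0.014  0.114] [ 0.589 -0.005  0.118]
```

View pics/crop1.png

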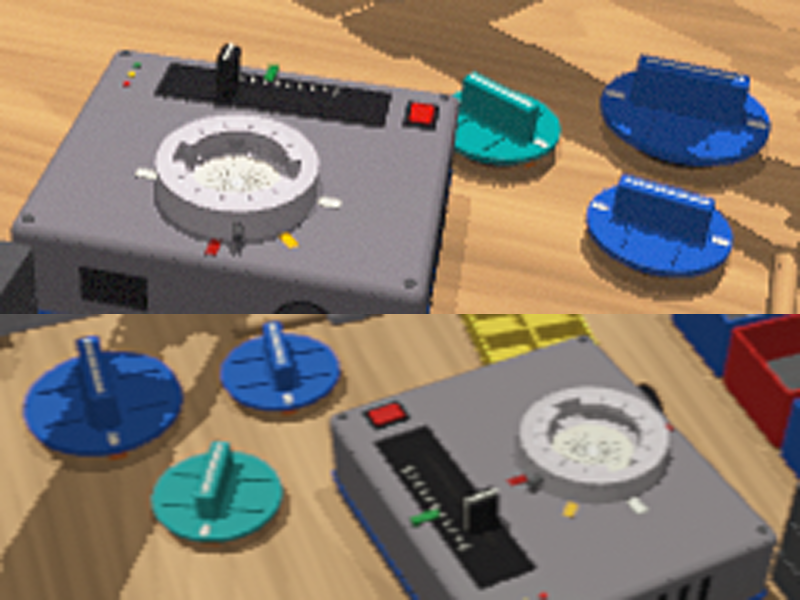

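```bash
python3 - <<'E'
from h import *
for n in "ab":
    P=np.load(n+"0.npy"); im=cv2.imread(f"pics/{n}0.png")
    X,Y,Z=P[...,0],P[...,1],P[...,2]
    r=np.hypot(X-.6265,Y-.046)
    print(n,"housing z",np.nanmedian(Z[(r>.068)&(r<.1)]),"rim",np.nanmedian(Z[(r>.045)&(r<.058)&(Z>.125)]))
    m=(r<.066)&(Z>.13)&(Z<.16); 
    c,R=cv2.minEnclosingCircle(P[m][:,:2].astype(np.float32)); print("collar circ",c,R)
    m=(X>.43)&(X<.53)&(Y>-.08)&(Y<.1)&(Z>.145)&(Z<.17); q=P[m]; print("fader top",m.sum(),np.nanmedian(q,0).round(4),q.min(0).round(4),q.max(0).round(4))
    m=(abs(X-.44)<.08)&(abs(Y-.345)<.08)&(Z>.055)&(Z<.07); q=P[m]; print("lid bar top",m.sum(),np.nanmedian(q,0).round(4),cv2.minAreaRect(q[:,:2].astype(np.float32)))
    m=(abs(X-.44)<.08)&(abs(Y-.345)<.08)&(Z>.018)&(Z<.035); q=P[m]; print("lid plate",cv2.minEnclosingCircle(q[:,:2].astype(np.float32)))
    hsv=cv2.cvtColor(im,cv2.COLOR_BGR2HSV); m=((r>.062)&(r<.082)&(Z<.13)&(hsv[...,2]>200)&(hsv[...,1]<40)).astype(np.uint8)
    k,l,st,c=cv2.connectedComponentsWithStats(m)
    for i in range(1,k):
        if st[i,4]>4: print("white",c[i],st[i,4],np.nanmedian(P[l==i],0).round(4))
E
```

```text
a housing z 0.099754874921478 rim 0.14087057535158498
collar circ (0.6279578804969788, 0.04583306238055229) 0.0643085241317749
fader top 59 [ 0.5139 -0.0017  0.1556] [ 0.4959 -0.012   0.145 ] [0.522  0.0051 0.1587]
lid bar top 172 [0.4394 0.3482 0.0603] ((0.4377153515815735, 0.34797951579093933), (0.07416590303182602, 0.022169683128595352), 81.20636749267578)
lid plate ((0.4371424615383148, 0.34841421246528625), 0.05851513147354126)
white [271.         249.76923077] 13 [ 0.6317 -0.0233  0.1168]
white [329.70588235 259.        ] 17 [0.6146 0.1158 0.116 ]
b housing z 0.11528033093485934 rim 0.14102679814875896
collar circ (0.6238679885864258, 0.04609190300107002) 0.06323599070310593
fader top 75 [ 0.507  -0.0089  0.155 ] [ 0.4944 -0.0142  0.1453] [0.5209 0.0034 0.1598]
lid bar top 91 [0.4359 0.3431 0.0601] ((0.4366770088672638, 0.3474382758140564), (0.07694288343191147, 0.017795560881495476), 82.21763610839844)
lid plate ((0.45700979232788086, 0.36183521151542664), 0.08479537814855576)
white [335.3 196.1] 10 [ 0.6339 -0.0229  0.1163]
```

Named: scene (443,231) large blue lid, (435,268) smaller blue lid, (385,235) turquoise lid. The crop confirms that the one meant is (435,268), blue and the smaller (plate radius measured 58.5 mm against 58). The slider is at scene (297,215) with the green clip to its right; white and yellow marks are seen round the collar. Next I move above the slider.

step_arm --rows '[[1,[25,-40,0],[0,0,0.049]],[1,[25,-40,0],[0,0,0.049]],[1,[25,-40,0],[0,0,0.049]],[1,[25,-40,0],[0,0,0.049]],[1,[25,-40,0],[0,0,0.049]],[1,[25,-40,0],[0,0,0.049]],[1,[25,-40,0],[0,0,0.049]],[1,[25,-40,0],[0,0,0.049]],[1,[25,-40,0],[0,0,0.049]],[1,[25,-40,0],[0,0,0.049]],[1,[25,-40,0],[0,0,0.049]],[1,[25,-40,0],[0,0,0.049]]]'

```text
t: 1.35
tcp_pos: [0.5442, 0.0113, 0.3024]
eef_rot: [-0.0, 0.659, 0.752, 0.0]
contact_force: [0.0, 0.3, -0.1]
finger_gap: 0.0944
```

step_arm --rows '[[0.5,[0,0,0],[0,0,0]],[0.5,[0,0,0],[0,0,0]],[0.5,[0,0,0],[0,0,0]]]'

```text
t: 1.65
tcp_pos: [0.5431, 0.0141, 0.3025]
eef_rot: [-0.001, 0.66, 0.751, 0.0]
contact_force: [0.3, 0.7, 0.7]
finger_gap: 0.0736
```

```bash
python3 - <<'E'
from h import *
s=snap("wrist"); np.save("c1.npy",pts(s)); import pickle; pickle.dump(s,open("c1.pkl","wb"))
cv2.imwrite("pics/c1.png",cv2.resize(s["frame"],(800,600),interpolation=cv2.INTER_CUBIC))
st=status.sense(); print(st["t"],st["tcp_pos"],st["eef_rot"],s["cx"],s["cy"],-s["R"].T@s["t"])
E
```

```text
1.7 [0.54301668 0.01437812 0.30275977] [-2.71735647e-04  6.59425099e-01  7.51770207e-01  1.44035892e-04] 277.0895529032528 212.67845008735316 [0.47753918 0.00555291 0.38403062]
```

View pics/c1.png

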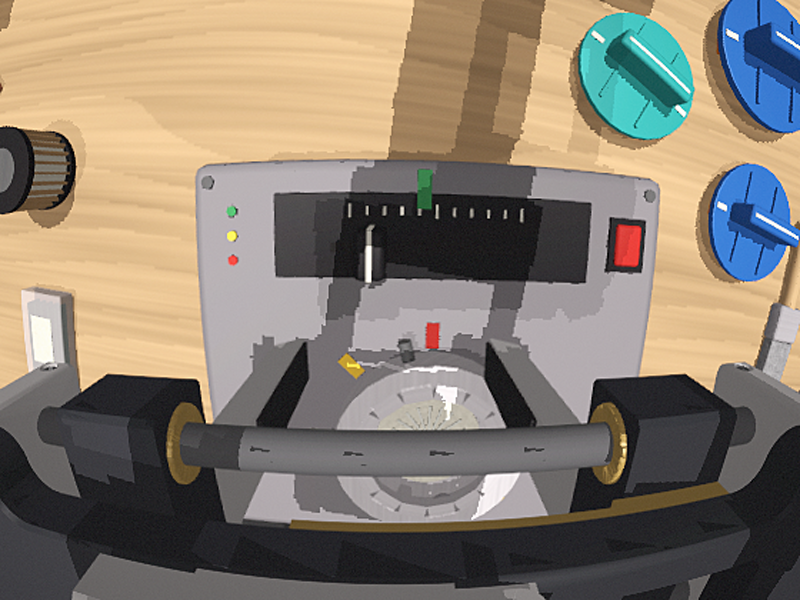

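Wrist view: green clip at (425,188), slider white line from (369,228) to (368,282), both clear of the fingers.

```bash
python3 - <<'E'
from h import *
import pickle
s=pickle.load(open("c1.pkl","rb")); P=np.load("c1.npy"); im=s["frame"]; hsv=cv2.cvtColor(im,cv2.COLOR_BGR2HSV)
g=cv2.inRange(hsv,(45,100,40),(80,255,255)); g[:,:270]=0;g[170:]=0; g[:100]=0;g[:,330:]=0
uv=np.argwhere(g)[:,::-1]; G=onplane(s,uv,.118); print("green",len(uv),uv.mean(0),G.mean(0),cv2.minAreaRect(G[:,:2].astype(np.float32)),np.nanmedian(P[g>0],0))
w=((hsv[...,2]>150)&(hsv[...,1]<60)).astype(np.uint8); w[:155]=0; w[202:]=0; w[:,:245]=0; w[:,272:]=0
uv=np.argwhere(w)[:,::-1]; W=onplane(s,uv,.155); print("line",len(uv),uv.mean(0),W.mean(0),cv2.minAreaRect(W[:,:2].astype(np.float32)),np.nanmedian(P[w>0],0))
# panel frame: black panel
Z=P[...,2]; top=(Z>.149)&(Z<.162)&(abs(P[...,0]-.5)<.05)&(abs(P[...,1])<.1); top[230:]=0
q=P[top]; print("fader top",len(q),np.median(q,0),cv2.minAreaRect(q[:,:2].astype(np.float32)))
k=((hsv[...,2]<45)).astype(np.uint8); k[:130]=0;k[200:]=0;k[:,:185]=0;k[:,420:]=0
K=onplane(s,np.argwhere(k)[:,::-1],.117)[:,:2].astype(np.float32); print("panel",cv2.minAreaRect(K))
# yellow, red marks
for nm,lo,hi in (("yel",(20,120,100),(33,255,255)),("red",(0,150,100),(8,255,255))):
    m=cv2.inRange(hsv,lo,hi); m[:215]=0;m[270:]=0;m[:,:225]=0;m[:,320:]=0
    print(nm,onplane(s,np.argwhere(m)[:,::-1],.116).mean(0),m.sum()/255)
E
```

```text
green 267 [296.9588015  132.44569288] [0.47147289 0.02117497 0.118     ] ((0.47149255871772766, 0.021214112639427185), (0.022174376994371414, 0.008142337203025818), 7.656072616577148) [0.47162366 0.02109222 0.11960122]
line 176 [259.36931818 183.80113636] [ 0.5119288  -0.00253365  0.155     ] ((0.5086822509765625, -0.0007645739242434502), (0.03088778257369995, 0.012230933643877506), 7.214669227600098) [ 0.51253254 -0.00398526  0.15603642]
fader top 794 [ 0.50778986 -0.003891    0.15566499] ((0.50835782289505, -0.004137893207371235), (0.026409905403852463, 0.015991853550076485), 7.134845733642578)
panel ((0.4981951415538788, 0.031693391501903534), (0.05104101076722145, 0.18867264688014984), 6.597562789916992)
yel [ 0.58251308 -0.00880765  0.116     ] 151.0
red [0.55693025 0.03804855 0.116     ] 149.0
```

step_arm --rows '[[0.5,[-18,-9,0],[0,0,0]],[0.5,[-17,-9,0],[0,0,0]],[0.5,[0,0,0],[0,0,0]],[0.5,[0,0,-30],[0,0,0]],[0.5,[0,0,-30],[0,0,0]],[0.5,[0,0,-20],[0,0,0]],[0.5,[0,0,0],[0,0,0]],[0.5,[0,0,0],[0,0,0]]]' --squeeze 10

```text
t: 2.5
tcp_pos: [0.5088, -0.004, 0.2232]
eef_rot: [0.0, 0.659, 0.752, 0.0]
contact_force: [0.9, 0.4, 0.2]
finger_gap: 0.0468
```

step_arm --rows '[[0,[0,0,0],[0,0,0]],[0,[0,0,0],[0,0,0]],[0,[0,0,0],[0,0,0]],[0,[0,0,0],[0,0,0]],[0,[0,0,0],[0,0,0]],[0,[0,0,0],[0,0,0]]]'

```text
t: 3.1
tcp_pos: [0.5088, -0.0048, 0.2233]
eef_rot: [0.0, 0.66, 0.751, 0.0]
contact_force: [-0.0, 0.9, 3.0]
finger_gap: 0.016
```

step_arm --rows '[[0,[-1,8,0],[0,0,0]],[0,[-1,8,0],[0,0,0]],[0,[-1,8,0],[0,0,0]],[0,[-0.8,6,0],[0,0,0]],[0,[0,0,0],[0,0,0]],[0,[0,0,0],[0,0,0]],[0,[0,0,0],[0,0,0]],[0,[0,0,0],[0,0,0]]]'

```text
t: 3.9
tcp_pos: [0.5053, 0.0254, 0.2233]
eef_rot: [0.0, 0.66, 0.751, 0.001]
contact_force: [2.7, 1.6, 4.7]
finger_gap: 0.016
```

step_arm --rows '[[0.5,[0,0,0],[0,0,0]],[0.5,[0,0,0],[0,0,0]],[0.5,[0,0,0],[0,0,0]],[0.5,[0,0,30],[0,0,0]],[0.5,[0,0,30],[0,0,0]],[1,[18,0,40],[0,0,0]],[1,[17,0,0],[0,0,0]],[1,[0,0,0],[0,0,0]]]'

```text
t: 4.7
tcp_pos: [0.5409, 0.0248, 0.323]
eef_rot: [0.0, 0.66, 0.751, 0.0]
contact_force: [0.5, -0.3, -0.4]
finger_gap: 0.0676
```

```bash
python3 - <<'E'
from h import *
s=snap("wrist"); P=pts(s); im=s["frame"]; hsv=cv2.cvtColor(im,cv2.COLOR_BGR2HSV); print(status.sense()["t"],status.sense()["tcp_pos"])
C=P[...,:2]; Z=P[...,2]
near=(abs(P[...,0]-.49)<.05)&(abs(P[...,1]-.02)<.09)
top=near&(Z>.149)&(Z<.162); q=P[top]; r=cv2.minAreaRect(q[:,:2].astype(np.float32)); print("top",len(q),r,np.median(q[:,2]))
g=(cv2.inRange(hsv,(45,100,40),(80,255,255))>0)&near; G=onplane(s,np.argwhere(g)[:,::-1],.118)[:,:2].astype(np.float32); rg=cv2.minAreaRect(G); print("green",len(G),rg)
d=np.array(r[0])-rg[0]; a=np.radians(7.2); print("rel x,y",d@[np.cos(a),np.sin(a)],d@[-np.sin(a),np.cos(a)])
cv2.imwrite("pics/c2.png",cv2.resize(im[90:230,180:400],(800,509),interpolation=cv2.INTER_CUBIC))
E
```

```text
4.75 [0.53975093 0.02493509 0.32164909]
top 648 ((0.5049514770507812, 0.025691859424114227), (0.02549903467297554, 0.015719730406999588), 7.300572872161865) 0.1557154885773479
green 237 ((0.47175219655036926, 0.021064797416329384), (0.022038890048861504, 0.00875011831521988), 7.5419602394104)
rel x,y 0.033517418900860026 0.00042960306469204054
```

View pics/c2.png

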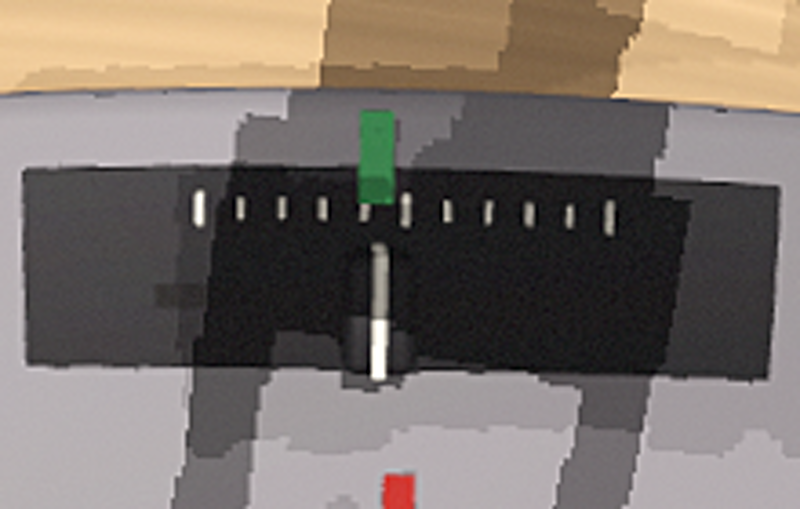

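Slider set: the line (379,310) lies under the clip (376,155), 0.4 mm off by measurement. Now to the lid.

step_arm --rows '[[1,[-9,21,0],[0,0,-0.142]],[1,[-9,21,0],[0,0,-0.142]],[1,[-9,21,0],[0,0,-0.142]],[1,[-9,21,0],[0,0,-0.142]],[1,[-9,21,0],[0,0,-0.142]],[1,[-9,21,0],[0,0,-0.142]],[1,[-9,21,0],[0,0,-0.142]],[1,[-9,21,0],[0,0,-0.142]],[1,[-9,21,0],[0,0,-0.142]],[1,[-9,21,0],[0,0,-0.142]],[1,[-9,21,0],[0,0,-0.142]],[1,[-9,21,0],[0,0,-0.142]]]'

```text
t: 5.95
tcp_pos: [0.4301, 0.2772, 0.3207]
eef_rot: [0.001, 1.0, -0.005, -0.002]
contact_force: [-0.1, -0.9, 0.6]
finger_gap: 0.0939
```

step_arm --rows '[[1,[0,14,0],[0,0,-0.142]],[1,[0,0,0],[0,0,0]],[1,[0,0,0],[0,0,0]],[1,[0,0,0],[0,0,0]]]'

```text
t: 6.35
tcp_pos: [0.4316, 0.2902, 0.322]
eef_rot: [0.001, 0.997, -0.072, -0.001]
contact_force: [0.5, -0.5, -0.4]
finger_gap: 0.0938
```

```bash
python3 - <<'E'
from h import *
s=snap("wrist"); P=pts(s); im=s["frame"]; st=status.sense(); q=st["eef_rot"]; print(st["t"],st["tcp_pos"],"yaw",np.degrees(2*np.arctan2(q[2],q[1])),st["joint_positions"])
cv2.imwrite("pics/c3.png",im)
X,Y,Z=P[...,0],P[...,1],P[...,2]; hsv=cv2.cvtColor(im,cv2.COLOR_BGR2HSV)
near=(np.hypot(X-.437,Y-.3475)<.075)
for nm,lo,hi in (("bar",.055,.066),("plate",.02,.032)):
    q=P[near&(Z>lo)&(Z<hi)]; print(nm,len(q),np.median(q[:,2]),cv2.minAreaRect(q[:,:2].astype(np.float32)),cv2.minEnclosingCircle(q[:,:2].astype(np.float32)))
E
```

```text
6.4 [0.4317521  0.29019798 0.32228264] yaw -8.341337933136963 [ 4.82969527e-01  1.82975705e-02  1.40431979e+00 -4.20563896e-04
  1.72002428e+00  6.28491029e-01]
bar 1150 0.059776589570790406 ((0.4373556971549988, 0.3483182489871979), (0.07399929314851761, 0.01791291870176792), 83.14846801757812) ((0.43613874912261963, 0.3485414385795593), 0.037460941821336746)
plate 6422 0.025967910091148044 ((0.4374698996543884, 0.34856978058815), (0.11395660042762756, 0.11444195359945297), 81.77774810791016) ((0.4370688498020172, 0.3489312529563904), 0.0581352673470974)
```

View pics/c3.png

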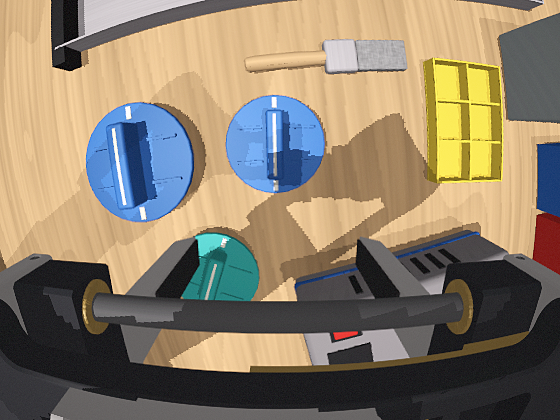

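Smaller blue lid at (275,145), clear space either side of the bar (brush at (340,57) and larger lid at (140,160) well away); bar centre (0.437, 0.3485), top at 0.060 as expected.

step_arm --rows '[[0.5,[2.5,29,0],[0,0,0.012]],[0.5,[3,29,0],[0,0,0]],[0.5,[0,0,-40],[0,0,0]],[0.5,[0,0,-40],[0,0,0]],[0.5,[0,0,-40],[0,0,0]],[0.5,[0,0,-30],[0,0,0]],[0.5,[0,0,-24],[0,0,0]],[0.5,[0,0,-12],[0,0,0]],[0.5,[0,0,-8],[0,0,0]],[0.5,[0,0,0],[0,0,0]],[0.5,[0,0,0],[0,0,0]]]' --squeeze 25

```text
t: 7.5
tcp_pos: [0.438, 0.3494, 0.1301]
eef_rot: [-0.001, 0.998, -0.067, 0.001]
contact_force: [-0.0, -0.6, 0.1]
finger_gap: 0.0465
```

step_arm --rows '[[0,[0,0,0],[0,0,0]],[0,[0,0,0],[0,0,0]],[0,[0,0,0],[0,0,0]],[0,[0,0,0],[0,0,0]],[0,[0,0,0],[0,0,0]],[0,[0,0,0],[0,0,0]]]'

```text
t: 8.1
tcp_pos: [0.4373, 0.3493, 0.1291]
eef_rot: [-0.0, 0.998, -0.067, 0.0]
contact_force: [-0.7, -0.5, 1.9]
finger_gap: 0.0182
```

step_arm --rows '[[0,[0,0,10],[0,0,0]],[0,[0,0,30],[0,0,0]],[0,[0,0,40],[0,0,0]],[0,[0,0,40],[0,0,0]],[0,[0,0,40],[0,0,0]],[0,[0,0,20],[0,0,0]]]'

```text
t: 8.7
tcp_pos: [0.4378, 0.3495, 0.3137]
eef_rot: [-0.002, 0.998, -0.067, 0.003]
contact_force: [-0.0, 0.5, -1.9]
finger_gap: 0.0176
```

step_arm --rows '[[0,[10,-16,0],[0,0,0.02]],[0,[16,-25,0],[0,0,0.024]],[0,[16,-26,0],[0,0,0.024]],[0,[16,-26,0],[0,0,0.024]],[0,[16,-26,0],[0,0,0.024]],[0,[16,-26,0],[0,0,0.024]],[0,[16,-26,0],[0,0,0.024]],[0,[16,-26,0],[0,0,0.024]],[0,[16,-26,0],[0,0,0.024]],[0,[16,-26,0],[0,0,0.024]],[0,[16,-26,0],[0,0,0.024]],[0,[18,-28,0],[0,0,0]]]'

```text
t: 9.9
tcp_pos: [0.6256, 0.0451, 0.3088]
eef_rot: [-0.0, 0.998, 0.063, -0.0]
contact_force: [0.9, 0.1, -0.9]
finger_gap: 0.018
```

step_arm --rows '[[0,[0,0,0],[0,0,0]],[0,[0,0,0],[0,0,0]],[0,[0,0,0],[0,0,0]]]'

```text
t: 10.2
tcp_pos: [0.6249, 0.0468, 0.3088]
eef_rot: [-0.0, 0.998, 0.063, -0.0]
contact_force: [0.1, 0.3, -1.1]
finger_gap: 0.0179
```

```bash
cat > m.py <<'E'
from h import *
import sys
st=status.sense(); q=st["eef_rot"]; print(st["t"],st["tcp_pos"],"yaw",np.degrees(2*np.arctan2(q[2],q[1])),"F",st["contact_force"],"gap",st["finger_gap"])
c=np.array(st["tcp_pos"][:2]); out=[]
for n in ("scene","side"):
    s=snap(n); P=pts(s); im=s["frame"]; X,Y,Z=P[...,0],P[...,1],P[...,2]; hsv=cv2.cvtColor(im,cv2.COLOR_BGR2HSV)
    r=np.hypot(X-c[0],Y-c[1]); m=(cv2.inRange(hsv,(105,120,40),(125,255,255))>0)&(r<.075)&(Z>.1); zs=Z[m]
    if m.sum()>20:
        z=st["tcp_pos"][2]-.1025; pl=P[m&(abs(Z-z)<.005)]; print(n,"plate",len(pl),cv2.minEnclosingCircle(pl[:,:2].astype(np.float32)),np.median(pl[:,2]),"z hist",np.percentile(zs,[5,25,50,75,95]).round(4))
    rim=P[(np.hypot(X-.626,Y-.0463)<.066)&(abs(Z-.141)<.004)&(hsv[...,1]<60)]
    if len(rim)>20: print(n,"rim",len(rim),cv2.minEnclosingCircle(rim[:,:2].astype(np.float32)),np.median(rim[:,2]))
    v,u=np.argwhere(r<.08).mean(0).astype(int); v=min(max(v,80),339); u=min(max(u,107),452)
    out.append(cv2.resize(im[v-75:v+75,u-100:u+100],(400,300),interpolation=cv2.INTER_CUBIC))
cv2.imwrite(f"pics/{sys.argv[1]}.png",np.hstack(out))
E
python3 m.py d1
```

```text
10.2 [0.62488493 0.04681729 0.30875568] yaw 7.259318859172511 F [ 0.07233326  0.33279801 -1.13585213] gap 0.017883555095808096
scene plate 764 ((0.6246294975280762, 0.04550570249557495), 0.05949503928422928) 0.20638556648505157 z hist [0.2035 0.2059 0.2071 0.2171 0.2398]
scene rim 627 ((0.6256459951400757, 0.04665089771151543), 0.06157107651233673) 0.14118026113950044
side plate 686 ((0.6228681206703186, 0.04397823289036751), 0.05770274996757507) 0.20647197594549516 z hist [0.2039 0.2057 0.2068 0.2089 0.2394]
side rim 434 ((0.6250402331352234, 0.043399661779403687), 0.0603938065469265) 0.14085118474890718
```

View pics/d1.png

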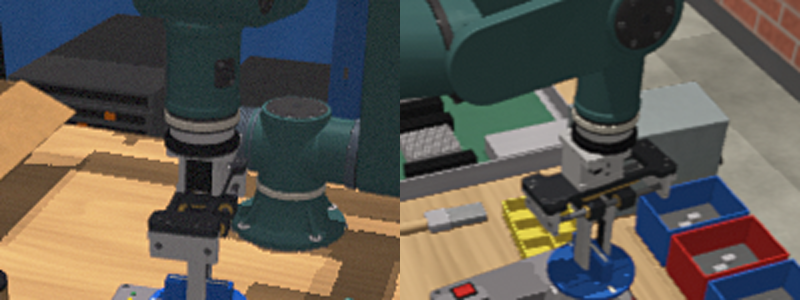

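Held lid in view over the collar, level, grip good (crop shows the lid at (200,290) left, (590,275) right). Both cameras put lid within ~1-2 mm of the collar; descending.

step_arm --rows '[[0,[1,0.5,-12],[0,0,0]],[0,[0,0,-12],[0,0,0]],[0,[0,0,-10],[0,0,0]],[0,[0,0,0],[0,0,0]],[0,[0,0,-4],[0,0,0]],[0,[0,0,-4],[0,0,0]],[0,[0,0,-2],[0,0,0]],[0,[0,0,0],[0,0,0]]]'

```text
t: 11.1
tcp_pos: [0.6263, 0.0465, 0.2645]
eef_rot: [-0.0, 0.998, 0.063, -0.0]
contact_force: [0.2, -0.6, -1.5]
finger_gap: 0.018
```

step_arm --rows '[[0,[0,0,-3],[0,0,0]],[0,[0,0,-3],[0,0,0]],[0,[0,0,0],[0,0,0]]]'

```text
t: 11.4
tcp_pos: [0.6261, 0.0466, 0.2581]
eef_rot: [-0.0, 0.998, 0.063, -0.0]
contact_force: [-0.2, 0.0, -1.0]
finger_gap: 0.0178
```

Entering freely (lugs ~12 mm below the rim, no force). Continue.

step_arm --rows '[[0,[0,0,-2],[0,0,0]],[0,[0,0,-2],[0,0,0]],[0,[0,0,-2],[0,0,0]],[0,[0,0,0],[0,0,0]],[0,[0,0,0],[0,0,0]]]'

```text
t: 11.9
tcp_pos: [0.6263, 0.0467, 0.2526]
eef_rot: [-0.0, 0.998, 0.063, -0.0]
contact_force: [0.2, -1.4, -0.9]
finger_gap: 0.0181
```

step_arm --rows '[[0,[0,0,-1],[0,0,0]],[0,[0,0,-1],[0,0,0]],[0,[0,0,-1],[0,0,0]],[0,[0,0,0],[0,0,0]],[0,[0,0,0],[0,0,0]]]'

```text
t: 12.4
tcp_pos: [0.6263, 0.0467, 0.2516]
eef_rot: [0.0, 0.998, 0.063, 0.001]
contact_force: [-1.1, -0.6, 5.1]
finger_gap: 0.0179
```

```bash
python3 m.py d2
```

```text
12.4 [0.62633607 0.04665081 0.25160021] yaw 7.2208528291570815 F [-1.10370453 -0.57932841  5.09306593] gap 0.017899949948207355
scene plate 755 ((0.6268008947372437, 0.046212755143642426), 0.058725133538246155) 0.14938515368717775 z hist [0.1471 0.1489 0.1501 0.1589 0.182 ]
scene rim 149 ((0.6327362060546875, 0.049492478370666504), 0.05752919986844063) 0.140598050787335
side plate 660 ((0.6273792386054993, 0.043616071343421936), 0.058483000844717026) 0.14910636647982622 z hist [0.1465 0.1482 0.1495 0.1517 0.1814]
side rim 107 ((0.6233606934547424, 0.042631596326828), 0.059803180396556854) 0.14046037780119103
```

View pics/d2.png

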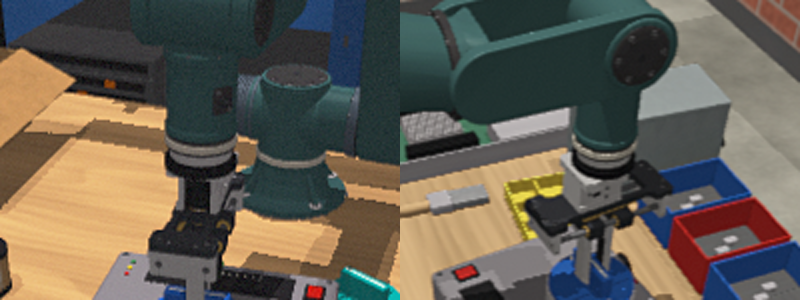

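Lid plate top at 0.149 = rim + 8 mm in both cameras: seated. Turning clockwise.

step_arm --rows '[[0,[0,0,0],[0,0,-0.08]],[0,[0,0,0],[0,0,-0.08]],[0,[0,0,0],[0,0,-0.08]],[0,[0,0,0],[0,0,-0.08]],[0,[0,0,0],[0,0,-0.08]],[0,[0,0,0],[0,0,0]],[0,[0,0,0],[0,0,0]]]' --squeeze 30

```text
t: 13.2
tcp_pos: [0.6265, 0.0463, 0.2516]
eef_rot: [0.0, 0.991, -0.137, 0.001]
contact_force: [-0.9, -1.0, 4.8]
finger_gap: 0.0175
```

step_arm --rows '[[0,[0,0,0],[0,0,-0.08]],[0,[0,0,0],[0,0,-0.08]],[0,[0,0,0],[0,0,-0.08]],[0,[0,0,0],[0,0,-0.08]],[0,[0,0,0],[0,0,-0.065]],[0,[0,0,0],[0,0,0]],[0,[0,0,0],[0,0,0]],[0,[0,0,0],[0,0,0]],[0,[0,0,0],[0,0,0]]]'

```text
t: 14.1
tcp_pos: [0.6264, 0.0463, 0.2516]
eef_rot: [-0.0, 0.946, -0.324, 0.001]
contact_force: [-0.6, -1.4, 5.1]
finger_gap: 0.0177
```

```bash
cat >> m.py <<'E'
    bar=P[m&(Z>st["tcp_pos"][2]-.075)]
    a=None
    print("bar pts",len(bar),cv2.minAreaRect(bar[:,:2].astype(np.float32)) if len(bar)>5 else "")
E
sed -i 's/^    bar=P/#/;' m.py; sed -i '/^#\[m/,$d' m.py
sed -i 's|^    rim=P|    b=P[m\&(Z>st["tcp_pos"][2]-.075)]; print("bar",len(b),cv2.minAreaRect(b[:,:2].astype(np.float32)))\n    rim=P|' m.py
python3 m.py d3
python3 - <<'E'
from h import *
s=snap("side"); cv2.imwrite("pics/d4.png",cv2.resize(s["frame"][140:230,240:390],(800,480),interpolation=cv2.INTER_CUBIC))
P=pts(s); X,Y,Z=P[...,0],P[...,1],P[...,2]; near=(abs(X-.5)<.05)&(abs(Y-.02)<.09)
hsv=cv2.cvtColor(s["frame"],cv2.COLOR_BGR2HSV); g=(cv2.inRange(hsv,(45,100,40),(80,255,255))>0)&near
print(np.median(P[near&(Z>.149)&(Z<.162)],0),np.nanmedian(P[g],0))
E
```

```text
14.1 [0.62644578 0.04629492 0.25161473] yaw -37.77918686030068 F [-0.59410909 -1.41719657  5.13343226] gap 0.017740616995429816
scene plate 846 ((0.6250976324081421, 0.047536589205265045), 0.05882006883621216) 0.14936770349026052 z hist [0.1471 0.1488 0.1497 0.1515 0.182 ]
bar 94 ((0.623180627822876, 0.06721384078264236), (0.06304438412189484, 0.09569323807954788), 16.519113540649414)
scene rim 159 ((0.6357252597808838, 0.05071922764182091), 0.057740967720746994) 0.14042594573571698
side plate 691 ((0.6274005770683289, 0.04122249409556389), 0.05880705639719963) 0.14920254375264397 z hist [0.1468 0.1485 0.1496 0.1517 0.1831]
bar 88 ((0.6461145281791687, 0.0253407321870327), (0.0712323933839798, 0.074376180768013), 53.11994552612305)
side rim 99 ((0.623782217502594, 0.04309486597776413), 0.05986189842224121) 0.14078244609690427
[0.50399784 0.0218459  0.15589982] [0.47097743 0.01994636 0.12023795]
```

View pics/d4.png

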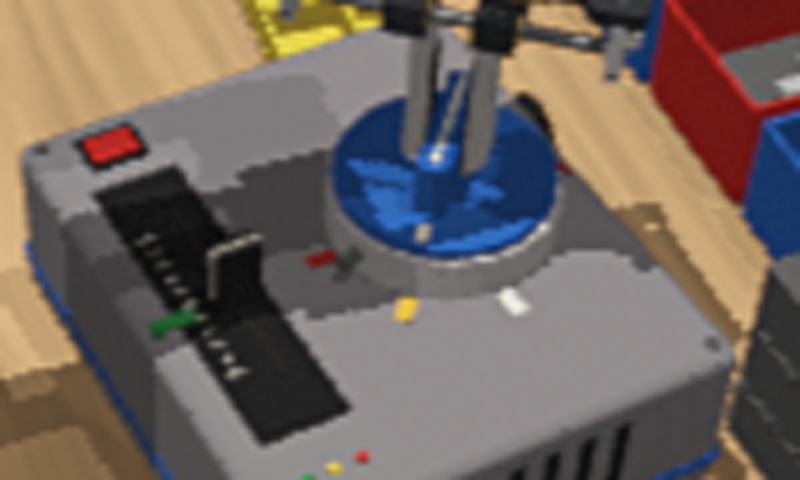

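The lid's white end mark (423,235) points at the yellow mark (405,308); the slider is by the clip. One numeric check of the angle, then hand in.

```bash
python3 - <<'E'
from h import *
s=snap("side"); p=onplane(s,[240+423/5.333-.4,140+235/5.333-.4],.149)[0]; d=p[:2]-[.6264,.0463]
a=np.degrees(np.arctan2(d[1],d[0]))+180; print(p,np.hypot(*d),"bar yaw",a,"turned",97.2-a)
if abs(97.2-a-45)<7: order.sign_off(); print("handed in",status.sense()["t"],status.sense()["contact_force"])
E
```

```text
[0.59716325 0.00578278 0.149     ] 0.04996431267060884 bar yaw 54.18621973027187 turned 43.01378026972813
the job is handed in; nothing more can be done
the job is handed in; nothing more can be done
```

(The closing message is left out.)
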